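Release the tube rack from its docking station

TASK

Free the blue tube rack from its docking station: press the station's two round catch buttons down together, one fingertip on each, and keep both fully down until the rack has slid all the way out to its end stop. Then let both buttons come back up and move clear. Only press the buttons; do not push, pull or lift the rack, and leave the bottles and other things on the bench where they are.

Things in the scene. Friction and masses are not known exactly. Their poses are not given: they have to be found in the camera images.
- dock: Dark grey station fixed to the bench, 263 x 104 mm plate, 12 mm thick. Origin on the bench, under the midpoint of the two buttons; z up; x runs along the slide from the buttons to the end stop; buttons at x = 0, y = +30 and -30 mm. A damper tube 14 mm thick lies between them along x, its top 36 mm above the bench. A damped spring pushes the rack out along +x in about 1 s, only once both catches are down.
- left_top (a point): Centre of the flat top of the left catch button (dock y = +30 mm): off-white round cap 28 mm across, its top 40 mm above the bench when up; it goes straight down with the button. The two centres are 60 mm apart. The cap stands 16 mm above its 34 mm wide collar.
- right_top (a point): The same for the right catch button (dock y = -30 mm).
- left_button (a joint): How far the left button is pressed down, m: 0 is up, 0.010 fully down. A spring brings it back; about 1.5 N starts it and 4 N holds it fully down (8 N for both). Its catch frees the rack from about 0.006.
- right_button (a joint): The same for the right button.
- rack_mid (a point): Centre of the body of the blue tube rack with a few small tubes in it (loose, body 100 mm long along dock x, 70 mm wide, 40 mm high, its top 52 mm and tubes' tops 65 mm above the bench). In the dock frame this point lies at x = 95 mm while caught and at about x = 155 mm against the end stop; a low T-shaped tail, 22 mm wide and 6 mm thick, reaches back from it between the buttons.
- bottle0: Small reagent bottle with white cap, 44 mm across, 65 mm high, loose bystander, leave it where it stands; origin at the centre of its underside. 
- bottle1: Small reagent bottle with white cap, 44 mm across, 65 mm high, loose bystander, leave it where it stands; origin at the centre of its underside. 
- bottle2: Small reagent bottle with white cap, 44 mm across, 65 mm high, loose bystander, leave it where it stands; origin at the centre of its underside. 
- beaker: Small glass beaker, 60 mm across, 65 mm high, loose bystander, leave it where it stands; origin at the centre of its underside. 
- carton: Purple kit carton, 120 x 100 x 85 mm, loose bystander, leave it where it stands; origin at the centre of its underside. 
- tipbox: Blue pipette tip box with white lid, 85 x 122 x 90 mm, loose bystander, leave it where it stands; origin at the centre of its underside. 
- rack: The tube rack itself (see rack_mid, which is 20 mm above this origin); origin at the centre of the underside of its body, axes as the dock's.
Things that resemble listed ones, but are neither listed nor needed, are in the scene too. Leave any brown, pink or yellow look-alike of the rack alone.

How it is judged:
By the outcome, as a careful person would: the job done as asked, in the order asked, and still so for the second after the job is handed in, with the robot touching nothing.
It also fails if it takes over 32 s, if anything falls off the work surface, if the arm or the gripper's body presses on something with over 40 N, if the wrist force passes 120 N, or if a joint passes its speed limit or range.

ROBOT

A 7-joint arm with a two-finger parallel gripper is mounted at the origin on the work surface. World frame = base frame: x ahead of the robot, y to its left, z up, the work surface at z = 0. Lengths are in m, angles in rad, forces in N, time in s.
With the tool pointing down it reaches from about 0.4 to 0.75 m from the base axis. Payload 19.5 kg.
Tool frame: the origin (TCP) lies at the very end of the fingers, on their centre line; the grasp point (between the pads) lies 19 mm behind it; z points along the fingers, x is the direction in which the jaws open and shut, and the axes are right-handed (so a half turn about z gives the same grasp; the last joint's range is limited). The gripper opens to 85 mm and grips with 20 to 120 N. Pads are 22 mm wide; open, the fingers measure 114 mm over their backs; the gripper's body (76 mm by 85 mm) begins 54 mm behind the grasp point. The pads swing forward as they close: fully open they stand 13 mm farther back than shut.
Start: joints at [-1.184, 0.707, -0.028, 1.485, 0.022, 0.951, -0.075], TCP at [0.239, 0.523, 0.231] pointing down, gripper open.
Joint ranges: [-2.71, 2.71], [-0.32, 2.16], [-1.57, 1.52], [0, 2.45], [-1.46, 4.6], [0, 2.02], [-2.83, 2.83]. Speed limits (rad/s): [1.89, 1.89, 2.57, 2.57, 3.01, 3.01, 3.01].

INTERFACE

Orientations are given as a unit quaternion [x, y, z, w].
In Python, from plant import ctrl, eyes gives the robot as it stands.
- The arm moves only by the shell command python3 -m crank 'ROWS' [FORCE]. ROWS is a JSON object of lists of equal length, an entry for each row: "travel": the shift along the tool's x, y, z in m, a list of three; "turn": the turn about the tool's z in rad; "fingers": the gripper's target within -1 to 1 (fully open at 1, half-way at 0, shut at -1). In form: {"travel": [[tx, ty, tz], ...], "turn": [turn, ...], "fingers": [fingers, ...]}. A call has exactly 5 rows; each row is the pose to reach, as a shift and turn from the pose commanded when the call began, along the tool's axes at that moment; what a row does not reach only later rows make up. A row lasts 1/8 s, in which the tool goes at most 62.5 mm and 10.7 degrees, less where a joint would pass 70% of its speed; a pose out of reach is approached as far as the arm can. A call with a gripper value outside its range is refused whole. The fingers move at their own pace and stop on an object; FORCE is the grip in N (left out, the last holds). Time passes only in rows, so rows that repeat a pose let the fingers close, or fill a call up. It gives the time, the measured TCP pose, the force and the opening at its end, in the units of the state.
- ctrl.sense(): the state, without advancing time (a new reading comes with each control period).
- eyes.grab_frame(name): name is "scene" or "top" or "wrist"; returns the picture (480x640x3 uint8, red, green, blue); there is no depth.
- eyes.camera_model(name): a dict with "mtx" (3x3 intrinsics, pixels), "R" (3x3) and "t" (3): a world point X has camera coordinates R X + t. Camera axes: x right, y down, z forward; pixel columns grow to the right and rows downward; lengths in m; the calibration is good to about 2 mm. The wrist camera is an equidistant fisheye: a pixel r from the principal point sees the ray r / f radians off the axis. A picture is of the moment at which its call begins: read the wrist's pose just before it. camera_model takes no time and is no camera call; for the wrist camera it gives the pose at the moment of the call.
- ctrl.close_job(): hands the job in, once; it reports no verdict.
The state is a dict: "time_s": time; "joint_pos": joint angles; "qd": joint speeds; "effort": joint torques, N m; "position": TCP position; "eef_rot": TCP orientation; "ft_force": force on the tool from outside, world axes, zero at the start; "ft_torque": the same for the moment, N m; "opening": opening from 0.0 (shut) to 1.0 (fully open).
Only numpy, scipy, OpenCV 4.12 (cv2) and the standard library are available. Lean on these libraries where they do the work, as an engineer would, in place of code of your own. Each camera call takes 0.05 s, during which the arm holds its last target.

## Working session

There is one attempt and no reset: what is moved stays moved. The work goes in short steps, Python scripts to look and compute and a shell command to move; the robot and the scene stay as the last step left them, time stands still between calls to the robot, and variables do not carry over. Pictures are saved under pics/ and viewed, and the job is handed in when it is done.

```bash
ls; mkdir -p pics; python3 - <<'E'
from plant import ctrl, eyes
import cv2
s=ctrl.sense();print({k:s[k] for k in('time_s','position','eef_rot','opening','ft_force')})
for n in("scene","top","wrist"):
    m=eyes.camera_model(n);print(n,m)
    cv2.imwrite(f'pics/{n}0.png',eyes.grab_frame(n)[:,:,::-1])
E
```

```text
pics
{'time_s': 0.0, 'position': array([0.23896841, 0.52268758, 0.23082578]), 'eef_rot': array([ 8.41378946e-01,  5.40445333e-01, -4.58100401e-04,  3.18297780e-04]), 'opening': 0.998552892347357, 'ft_force': array([-0.31643329, -0.23348336, -0.41697682])}
scene {'mtx': array([[490.90963235,   0.        , 310.7004574 ],
       [  0.        , 490.90963235, 240.32252534],
       [  0.        ,   0.        ,   1.        ]]), 'R': array([[ 0.31478494,  0.9490452 ,  0.01495484],
       [ 0.5816093 , -0.1804124 , -0.79320993],
       [-0.75009404,  0.25838841, -0.60876462]]), 't': array([-0.14354241, -0.2434964 ,  1.61624632])}
top {'mtx': array([[564.16706726,   0.        , 321.2837124 ],
       [  0.        , 564.16706726, 242.86662255],
       [  0.        ,   0.        ,   1.        ]]), 'R': array([[-0.12917852, -0.99160821, -0.00510632],
       [-0.97106776,  0.12754233, -0.20189194],
       [ 0.20084898, -0.02112152, -0.97939449]]), 't': array([0.03992418, 0.47459754, 1.56217838])}
wrist {'mtx': array([[371.64829954,   0.        , 316.51309373],
       [  0.        , 371.64829954, 236.22520819],
       [  0.        ,   0.        ,   1.        ]]), 'R': array([[ 4.15548660e-01,  9.09570887e-01,  3.34837100e-04],
       [ 8.69708334e-01, -3.97444695e-01,  2.92651888e-01],
       [ 2.66320717e-01, -1.21319890e-01, -9.56218992e-01]]), 't': array([-0.57497894, -0.03687207,  0.37872864])}
```

View pics/top0.png

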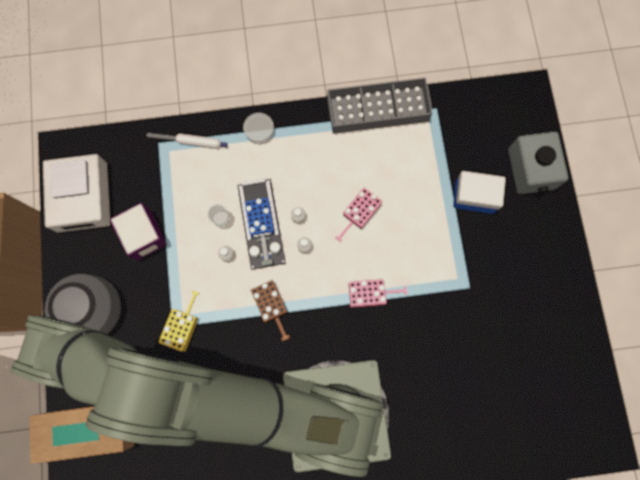

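View pics/scene0.png

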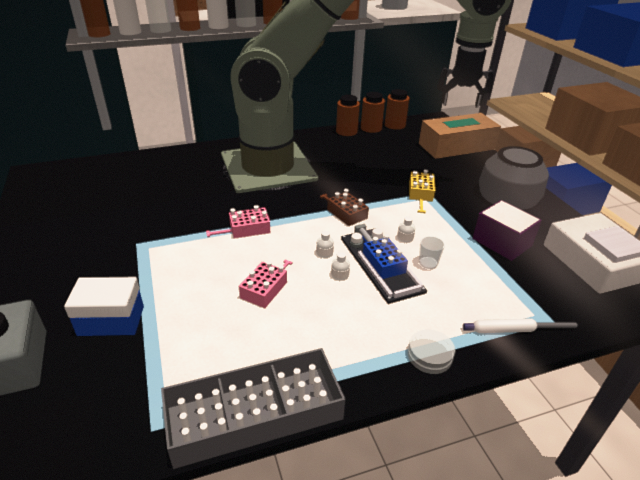

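View pics/wrist0.png

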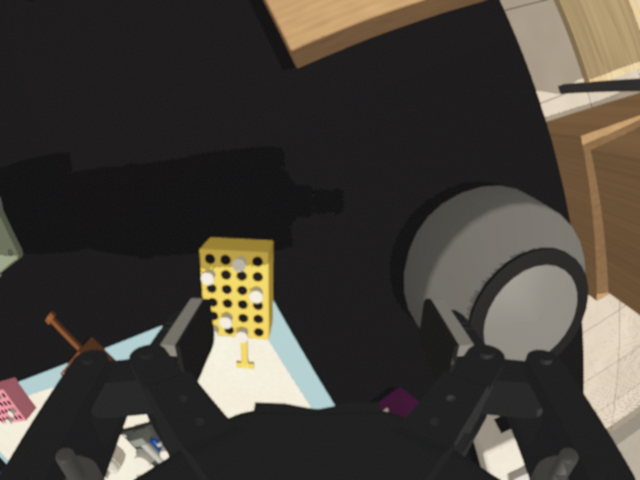

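The blue rack sits in the dark dock in the top view (~(260,218)). The brown (268,300), pink (363,208; 367,293) and yellow (179,330) ones are the look-alikes. Next I'll enlarge the dock.

```bash
python3 - <<'E'
import cv2
a=cv2.imread('pics/top0.png')[170:280,195:325];cv2.imwrite('pics/top0c.png',cv2.resize(a,None,fx=6,fy=5.4545454545,interpolation=cv2.INTER_CUBIC) if 0 else cv2.resize(a,None,fx=5,fy=5,interpolation=cv2.INTER_CUBIC))
a=cv2.imread('pics/scene0.png')[210:310,310:450];cv2.imwrite('pics/scene0c.png',cv2.resize(a,None,fx=5,fy=5,interpolation=cv2.INTER_CUBIC))
E
```

```text
(no output)
```

View pics/top0c.png

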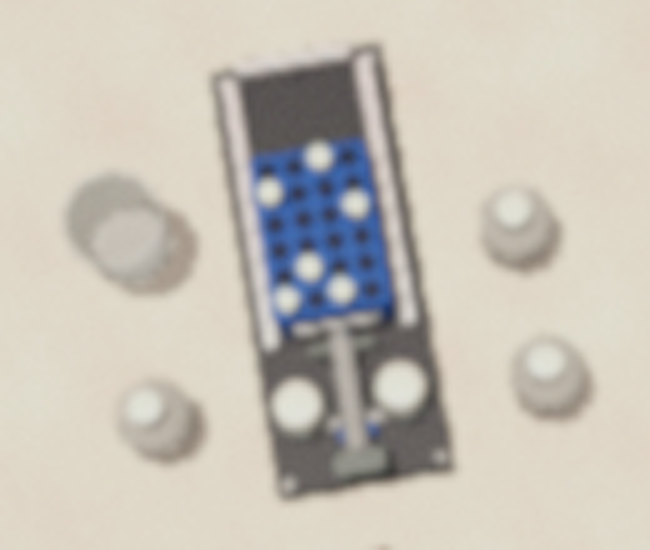

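View pics/scene0c.png

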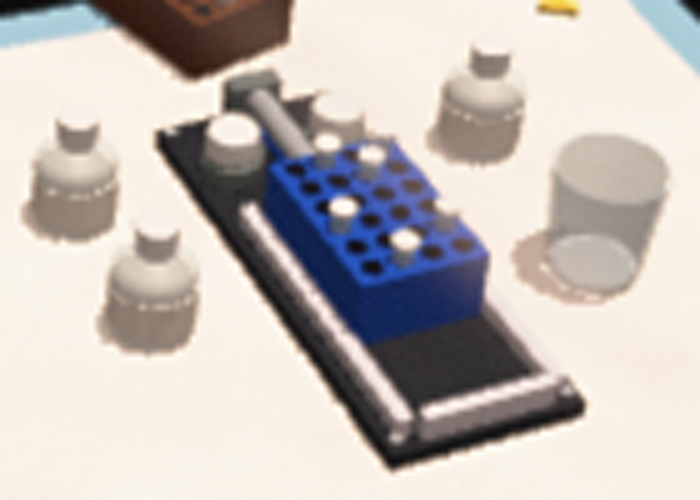

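The enlarged crop confirms it: the blue rack is caught in the dock, and the off-white round caps are at crop (298,404) (left) and (401,386) (right). The rack's tail and damper lie between them, and the end stop is at the top of the image.

```bash
cat > h.py <<'E'
import numpy as np
from plant import ctrl,eyes
from scipy.spatial.transform import Rotation as Ro
def ray(n,uv,z,m=None):
    m=m or eyes.camera_model(n);K,R,t=map(np.array,(m['mtx'],m['R'],m['t']))
    q=np.array([(uv[0]-K[0,2])/K[0,0],(uv[1]-K[1,2])/K[1,1]])
    if n=='wrist':
        r=np.hypot(*q);d=np.array([*(q/r*np.sin(r)),np.cos(r)])
    else: d=np.array([*q,1])
    c=-R.T@t;d=R.T@d
    return c+d*(z-c[2])/d[2]
def plan(l,r):
    s=ctrl.sense();M=Ro.from_quat(s['eef_rot']).as_matrix()
    mid=(l+r)/2;y=(l-r)[:2];yaw=np.arctan2(-y[0],y[1])  # dock x heading
    print('sep',np.linalg.norm(y),'mid',mid,'dock yaw',np.degrees(yaw))
    d=M.T@(mid-s['position']);yt=M.T@np.array([*y,0])
    a=np.arctan2(yt[1],yt[0]);a=(a+np.pi/2)%np.pi-np.pi/2
    print('tool shift',d,'turn',a,np.degrees(a),'j7',s['joint_pos'][6],'t',s['time_s'],s['position'],s['ft_force'],s['opening'])
E
python3 - <<'E'
from h import *
f=lambda u,v:((u+.5)/5-.5,(v+.5)/5-.5)
g=lambda u,v:(195+f(u,v)[0],170+f(u,v)[1])
l=ray('top',g(298,404),.04);r=ray('top',g(401,386),.04);print(l,r);plan(l,r)
k=lambda u,v:(310+f(u,v)[0],210+f(u,v)[1])
print(ray('scene',k(233,132),.04),ray('scene',k(340,108),.04))
for p in[(158,415,.065),(150,410,.065),(546,362,.065),(514,208,.065)]: print(ray('top',g(*p[:2]),p[2]))
E
```

```text
[0.48068788 0.17120862 0.04      ] [0.48345069 0.11149611 0.04      ]
sep 0.05977638900119288 mid [0.48206929 0.14135236 0.04      ] dock yaw 2.6490977468448165
tool shift [-0.24568851  0.37966085  0.19115179] turn -0.47502443698123 -27.21689540460262 j7 -0.0754980869125179 t 0.15 [0.23898812 0.52278716 0.23095354] [0.98245759 0.50797881 0.29754693] 1.0024154864443033
[0.48866107 0.11100674 0.04      ] [0.48594974 0.17206527 0.04      ]
[0.47950711 0.247636   0.065     ]
[0.48295092 0.25183788 0.065     ]
[0.48130089 0.02706325 0.065     ]
[0.57293636 0.03414776 0.065     ]
```

```bash
python3 -m crank '{"travel": [[-0.033,0.05,0.0],[-0.066,0.1,0.0],[-0.1,0.15,0.02],[-0.133,0.2,0.03],[-0.166,0.25,0.04]], "turn": [-0.16,-0.32,-0.475,-0.475,-0.475], "fingers": [0.07,0.07,0.07,0.07,0.07]}' 40; python3 - <<'E'
from h import *
plan(np.array([0.48068788,0.17120862,.04]),np.array([0.48345069,0.11149611,.04]))
E
```

```text
time_s: 0.78
position: [0.3982, 0.2662, 0.1909]
eef_rot: [0.691, 0.723, -0.0, 0.0]
ft_force: [1.4, 0.2, 0.1]
opening: 0.543
sep 0.059776391406609695 mid [0.48206929 0.14135237 0.04      ] dock yaw 2.649102134589646
tool shift [-0.12855771  0.07801317  0.15094043] turn 1.7224517932623584e-05 0.0009868921816867334 j7 0.7505511966653992 t 0.775 [0.39820345 0.26617646 0.19093581] [1.4158072  0.2352955  0.12018195] 0.5430706944199499
```

```bash
python3 -m crank '{"travel": [[-0.05,0.03,0.0],[-0.1,0.06,0.02],[-0.1286,0.078,0.06],[-0.1286,0.078,0.08],[-0.1286,0.078,0.08]], "turn": [0,0,0,0,0], "fingers": [0.07,0.07,0.07,0.07,0.07]}'; python3 - <<'E'
from h import *
import cv2
plan(np.array([0.48068788,0.17120862,.04]),np.array([0.48345069,0.11149611,.04]))
m=eyes.camera_model('wrist');print(m)
cv2.imwrite('pics/w1.png',eyes.grab_frame('wrist')[:,:,::-1])
cv2.imwrite('pics/s1.png',cv2.resize(eyes.grab_frame('scene')[130:330,280:480,::-1],None,fx=3,fy=3,interpolation=cv2.INTER_CUBIC))
E
```

```text
time_s: 1.4
position: [0.4806, 0.1429, 0.1103]
eef_rot: [0.691, 0.723, -0.001, -0.001]
ft_force: [-0.9, 0.3, 0.7]
opening: 0.534
sep 0.059776391406609695 mid [0.48206929 0.14135237 0.04      ] dock yaw 2.649102134589646
tool shift [-0.00157709  0.00152275  0.07034641] turn -0.00020535937046139985 -0.011766225210901756 j7 0.9762610502946708 t 1.4 [0.48064154 0.14291001 0.11034883] [-0.86131609  0.30640576  0.72315496] 0.5339674865826567
{'mtx': array([[371.64829954,   0.        , 316.51309373],
       [  0.        , 371.64829954, 236.22520819],
       [  0.        ,   0.        ,   1.        ]]), 'R': array([[-4.62733652e-02,  9.98928718e-01,  4.37581240e-04],
       [ 9.55726885e-01,  4.41446872e-02,  2.90925023e-01],
       [ 2.90594043e-01,  1.38802880e-02, -9.56745755e-01]]), 't': array([-0.12119212, -0.46719585,  0.12207295])}
```

View pics/w1.png

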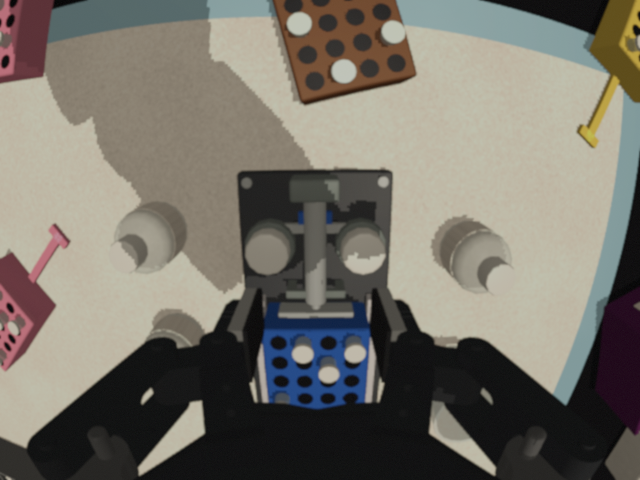

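View pics/s1.png

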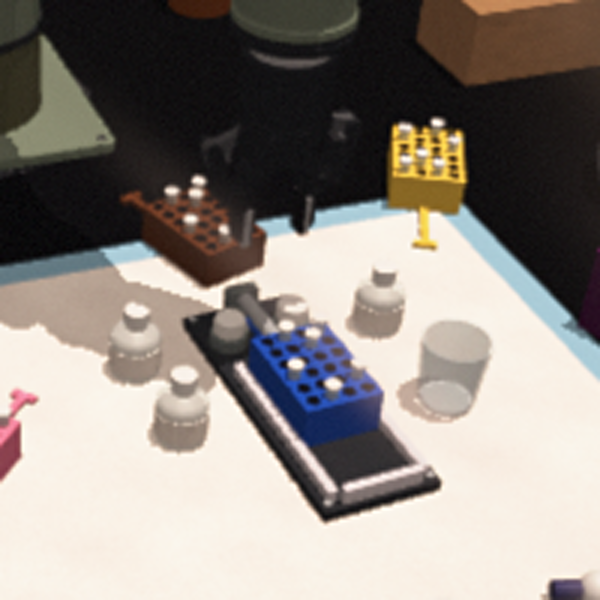

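The wrist view shows the caps at about (268,245) (right button) and (363,246) (left button), with the fingertips just short of them in the image. I'll measure in a crop.

```bash
python3 - <<'E'
import cv2
a=cv2.imread('pics/w1.png')[165:385,225:410];cv2.imwrite('pics/w1c.png',cv2.resize(a,None,fx=4,fy=4,interpolation=cv2.INTER_CUBIC)[:600])
E
```

```text
(no output)
```

View pics/w1c.png

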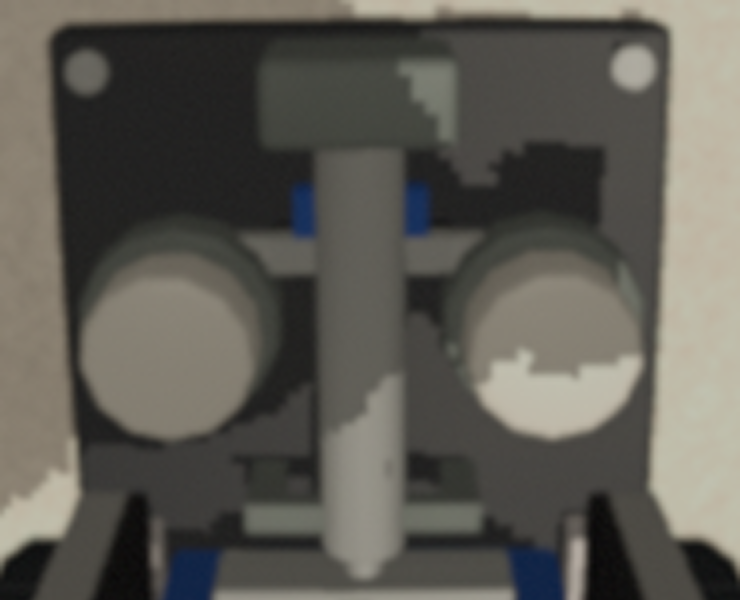

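```bash
python3 - <<'E'
from h import *
g=lambda u,v:(225+(u+.5)/4-.5,165+(v+.5)/4-.5)
m=eyes.camera_model('wrist')
r=ray('wrist',g(167,358),.04);l=ray('wrist',g(555,355),.04);print(l,r);plan(l,r)
# project fingertips, at various depth back from TCP
s=ctrl.sense();M=Ro.from_quat(s['eef_rot']).as_matrix()
for b in(0,-.005,-.01):
  for x in(-.0375,-.0225,.0225,.0375):
   for y in(-.011,.011):
    X=s['position']+M@np.array([x,y,b]);c=m['R']@X+m['t'];rr=np.hypot(c[0],c[1]);th=np.arctan2(rr,c[2])
    uv=m['mtx'][0,0]*th*c[:2]/rr+[m['mtx'][0,2],m['mtx'][1,2]];print(b,x,y,uv.round(1),((uv-[225,165])*4).round())
E
```

```text
[0.48100061 0.17318007 0.04      ] [0.48428622 0.11354985 0.04      ]
sep 0.05972066832848379 mid [0.48264342 0.14336496 0.04      ] dock yaw 3.1537969931253595
tool shift [-0.00034704  0.00133241  0.07192416] turn -0.008112821167300277 -0.4648304128307038 j7 0.9765492734949859 t 1.5 [0.48127329 0.14363373 0.11192379] [ 0.18752337  0.63287916 -0.20428318] 0.533960137559069
0 -0.0375 -0.011 [227.4 283.2] [  9. 473.]
0 -0.0375 0.011 [232.  327.4] [ 28. 650.]
0 -0.0225 -0.011 [261.8 283.8] [147. 475.]
0 -0.0225 0.011 [264.7 328.4] [159. 653.]
0 0.0225 -0.011 [368.4 283.8] [574. 475.]
0 0.0225 0.011 [365.6 328.4] [562. 654.]
0 0.0375 -0.011 [402.9 283.2] [712. 473.]
0 0.0375 0.011 [398.3 327.4] [693. 650.]
-0.005 -0.0375 -0.011 [224.7 288.1] [ -1. 493.]
-0.005 -0.0375 0.011 [229.8 333.1] [ 19. 673.]
-0.005 -0.0225 -0.011 [260.2 288.8] [141. 495.]
-0.005 -0.0225 0.011 [263.3 334.2] [153. 677.]
-0.005 0.0225 -0.011 [370.  288.8] [580. 495.]
-0.005 0.0225 0.011 [366.9 334.3] [568. 677.]
-0.005 0.0375 -0.011 [405.5 288.2] [722. 493.]
-0.005 0.0375 0.011 [400.5 333.2] [702. 673.]
-0.01 -0.0375 -0.011 [222.  293.3] [-12. 513.]
-0.01 -0.0375 0.011 [227.5 339.2] [ 10. 697.]
-0.01 -0.0225 -0.011 [258.4 294.1] [134. 516.]
-0.01 -0.0225 0.011 [261.9 340.4] [147. 702.]
-0.01 0.0225 -0.011 [371.6 294.1] [587. 517.]
-0.01 0.0225 0.011 [368.3 340.5] [573. 702.]
-0.01 0.0375 -0.011 [408.2 293.4] [733. 513.]
-0.01 0.0375 0.011 [402.8 339.3] [711. 697.]
```

Both estimates put the button midpoint near (0.482, 0.142), so I'm aligned to within about 1 mm. In the crop the fingertips look about 5 mm behind the TCP and thinner than their backs. I'll widen the fingers slightly and go down to just above the caps.

```bash
python3 -m crank '{"travel": [[0,0,0.02],[0,0.0005,0.04],[0,0.0005,0.055],[0,0.0005,0.06],[0,0.0005,0.06]], "turn": [0,0,0,0,0], "fingers": [0.2,0.2,0.2,0.2,0.2]}'; python3 - <<'E'
from h import *
import cv2
m=eyes.camera_model('wrist')
cv2.imwrite('pics/w2.png',cv2.resize(eyes.grab_frame('wrist')[170:370,200:440,::-1],None,fx=3,fy=3,interpolation=cv2.INTER_CUBIC))
cv2.imwrite('pics/s2.png',cv2.resize(eyes.grab_frame('scene')[180:300,310:450,::-1],None,fx=5,fy=5,interpolation=cv2.INTER_CUBIC))
s=ctrl.sense();print(s['position'],s['ft_force'],s['time_s'])
E
```

```text
time_s: 2.12
position: [0.4818, 0.1433, 0.0516]
eef_rot: [0.691, 0.723, 0.0, 0.0]
ft_force: [-0.2, 0.6, 0.5]
opening: 0.598
[0.48199409 0.14327298 0.05187645] [-0.73004044  0.45439065 -0.22833646] 2.225
```

View pics/w2.png

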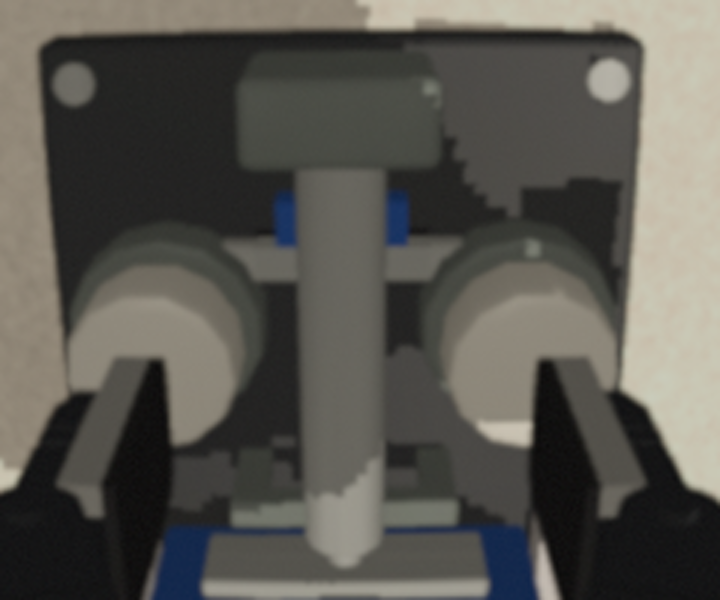

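View pics/s2.png

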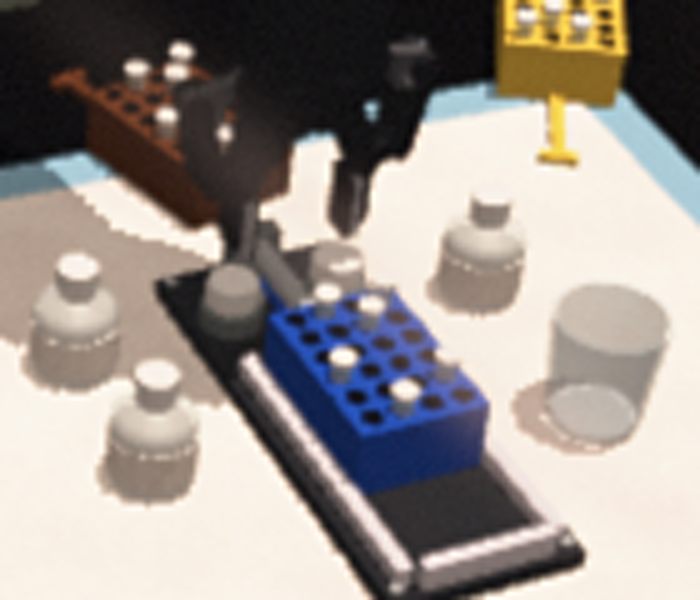

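The fingertips sit over both caps, about 1 mm off toward the left button (caps centred at 152 and 532 in the crop, fingers centred at 350). I'll shift 1 mm and press gradually while reading the force.

```bash
python3 -m crank '{"travel": [[-0.001,0,0.008],[-0.001,0,0.015],[-0.001,0,0.021],[-0.001,0,0.026],[-0.001,0,0.026]], "turn": [0,0,0,0,0], "fingers": [0.2,0.2,0.2,0.2,0.2]}'; python3 - <<'E'
from h import *
import cv2
cv2.imwrite('pics/w3.png',cv2.resize(eyes.grab_frame('wrist')[170:370,200:440,::-1],None,fx=3,fy=3,interpolation=cv2.INTER_CUBIC))
s=ctrl.sense();print(s['position'],s['ft_force'],s['ft_torque'],s['time_s'])
E
```

```text
time_s: 2.85
position: [0.482, 0.1421, 0.0264]
eef_rot: [0.691, 0.723, 0.0, 0.001]
ft_force: [-6.4, -3.2, 38.5]
opening: 0.601
[0.48195932 0.14206194 0.02639615] [-6.71997684 -3.20663728 41.00339471] [-0.58382423  1.45047099 -0.01400831] 2.9
```

View pics/w3.png

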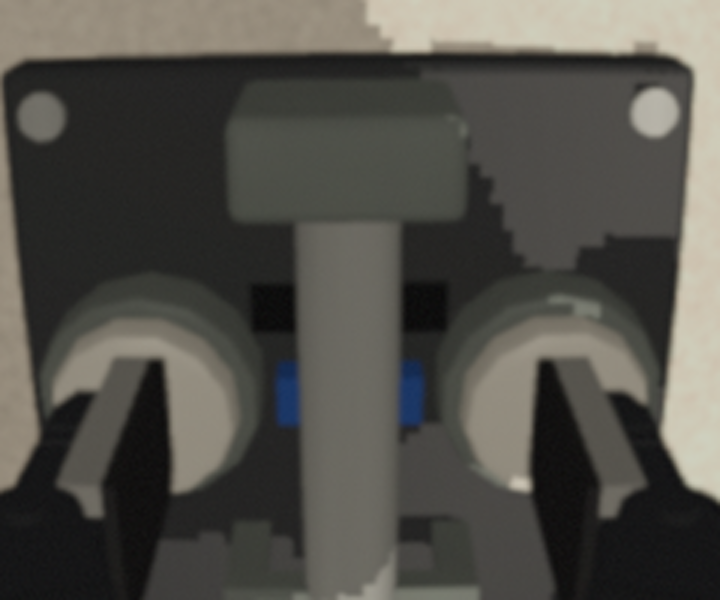

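Both buttons are bottomed (41 N against 8 N of spring), and the tail has moved, so the rack is sliding. I'll ease off by half a millimetre and hold.

```bash
python3 -m crank '{"travel": [[0,0,-0.0005],[0,0,-0.0005],[0,0,-0.0005],[0,0,-0.0005],[0,0,-0.0005]], "turn": [0,0,0,0,0], "fingers": [0.2,0.2,0.2,0.2,0.2]}';python3 -m crank '{"travel": [[0,0,0],[0,0,0],[0,0,0],[0,0,0],[0,0,0]], "turn": [0,0,0,0,0], "fingers": [0.2,0.2,0.2,0.2,0.2]}'; python3 - <<'E'
from h import *
import cv2
cv2.imwrite('pics/s4.png',cv2.resize(eyes.grab_frame('scene')[190:310,310:450,::-1],None,fx=5,fy=5,interpolation=cv2.INTER_CUBIC))
cv2.imwrite('pics/w4.png',eyes.grab_frame('wrist')[:,:,::-1])
s=ctrl.sense();print(s['position'],s['ft_force'],s['ft_torque'],s['time_s'])
E
```

```text
time_s: 3.52
position: [0.4819, 0.142, 0.0265]
eef_rot: [0.691, 0.723, 0.0, 0.0]
ft_force: [-3.4, -3.0, 30.6]
opening: 0.6
time_s: 4.15
position: [0.4819, 0.1421, 0.0265]
eef_rot: [0.691, 0.723, 0.0, 0.0]
ft_force: [-5.3, -1.9, 30.4]
opening: 0.602
[0.48191379 0.14205796 0.02651746] [-4.89935634 -2.75475305 30.66539834] [-0.38316945  0.96620178  0.01242234] 4.25
```

View pics/s4.png

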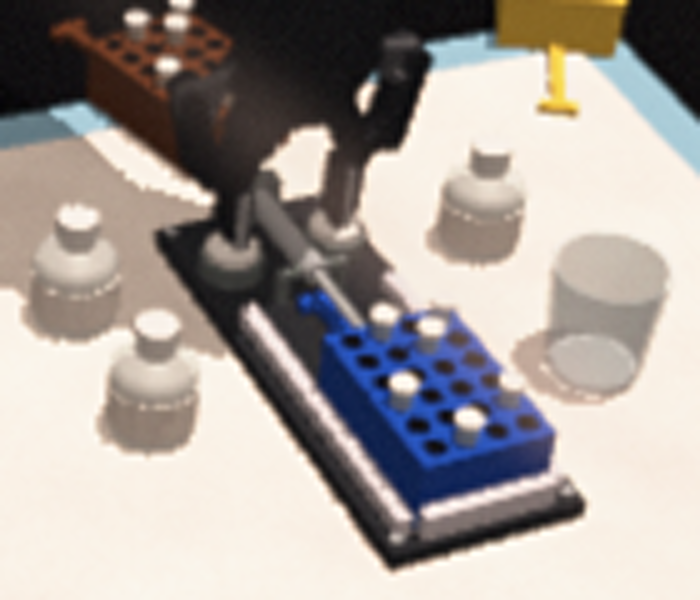

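View pics/w4.png

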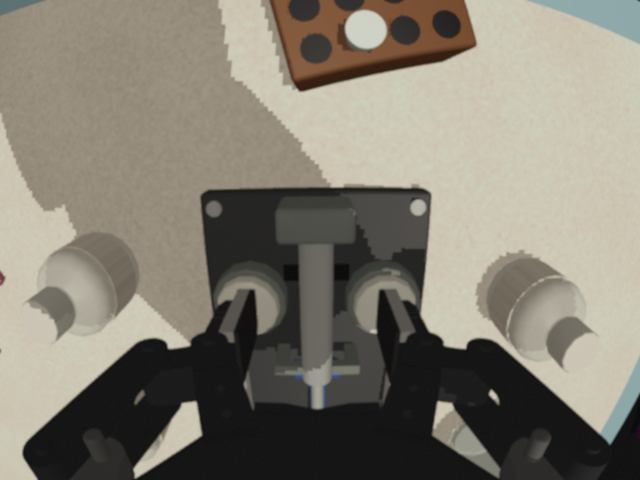

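The rack's front face now meets the bright end-stop bar (crop (480,495)). I'll hold once more to confirm it has stopped before releasing.

```bash
python3 -m crank '{"travel": [[0,0,0],[0,0,0],[0,0,0],[0,0,0],[0,0,0]], "turn": [0,0,0,0,0], "fingers": [0.2,0.2,0.2,0.2,0.2]}'; python3 - <<'E'
from h import *
import cv2
b=cv2.resize(eyes.grab_frame('scene')[190:310,310:450,::-1],None,fx=5,fy=5,interpolation=cv2.INTER_CUBIC)
cv2.imwrite('pics/s5.png',b);a=cv2.imread('pics/s4.png')
w=slice(290,520),slice(290,570)
print(cv2.phaseCorrelate(a[w][:,:,0].astype(float),b[w][:,:,0].astype(float)),cv2.absdiff(a[w],b[w]).max())
print(ctrl.sense()['ft_force'])
cv2.imwrite('pics/t5.png',cv2.resize(eyes.grab_frame('top')[170:280,195:325,::-1],None,fx=5,fy=5,interpolation=cv2.INTER_CUBIC))
E
```

```text
time_s: 4.88
position: [0.4819, 0.1421, 0.0265]
eef_rot: [0.691, 0.723, 0.0, 0.0]
ft_force: [-4.1, -1.9, 29.8]
opening: 0.599
((0.008610311618497235, 0.005818000680321234), 0.9513732372351554) 7
[-5.37535231 -1.84420099 29.91155484]
```

View pics/t5.png

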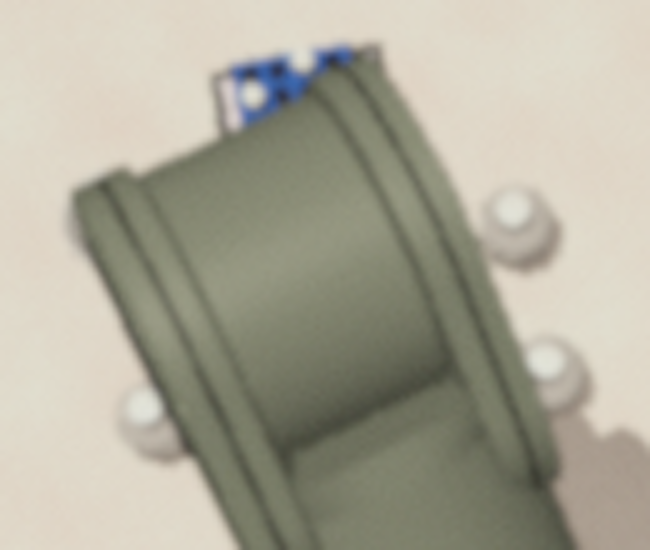

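The rack is at the end stop and no longer moving (scene shift 0.01 px). In the top view its front edge reaches the stop at (290,55). Now I'll release straight up.

```bash
python3 -m crank '{"travel": [[0,0,-0.006],[0,0,-0.015],[0,0,-0.04],[0,0,-0.08],[0,0,-0.12]], "turn": [0,0,0,0,0], "fingers": [0.2,0.2,0.2,0.2,0.2]}';python3 -m crank '{"travel": [[0,0,-0.02],[0,-0.04,-0.02],[0,-0.08,-0.02],[0,-0.08,-0.02],[0,-0.08,-0.02]], "turn": [0,0,0,0,0], "fingers": [0.2,0.2,0.2,0.2,0.2]}'; python3 - <<'E'
from h import *
import cv2
cv2.imwrite('pics/s6.png',cv2.resize(eyes.grab_frame('scene')[190:310,310:450,::-1],None,fx=5,fy=5,interpolation=cv2.INTER_CUBIC))
cv2.imwrite('pics/w6.png',eyes.grab_frame('wrist')[:,:,::-1])
s=ctrl.sense();print(s['position'],s['ft_force'],s['time_s'])
E
```

```text
time_s: 5.6
position: [0.4815, 0.1422, 0.147]
eef_rot: [0.691, 0.723, -0.0, -0.0]
ft_force: [0.9, -0.7, 0.3]
opening: 0.6
time_s: 6.22
position: [0.4025, 0.1387, 0.1659]
eef_rot: [0.691, 0.723, 0.0, 0.0]
ft_force: [0.6, -0.3, 0.2]
opening: 0.601
[0.40253609 0.13851945 0.16568272] [ 0.00703565  0.80612987 -0.44949952] 6.325
```

View pics/s6.png

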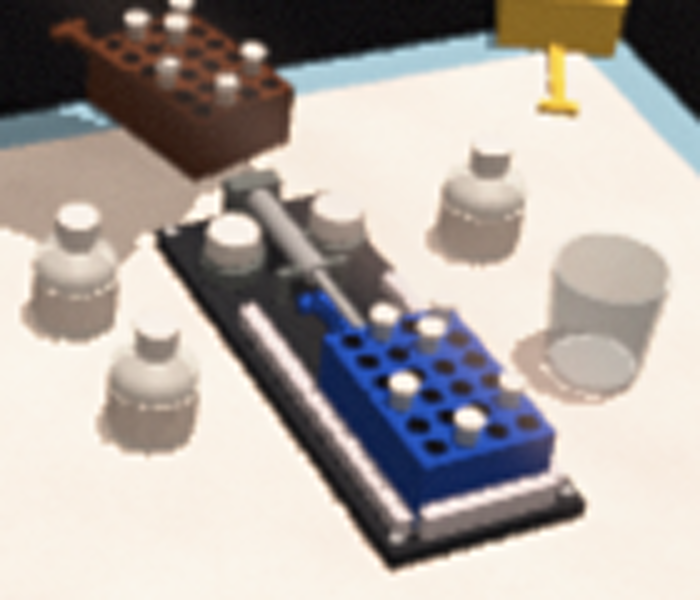

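View pics/w6.png

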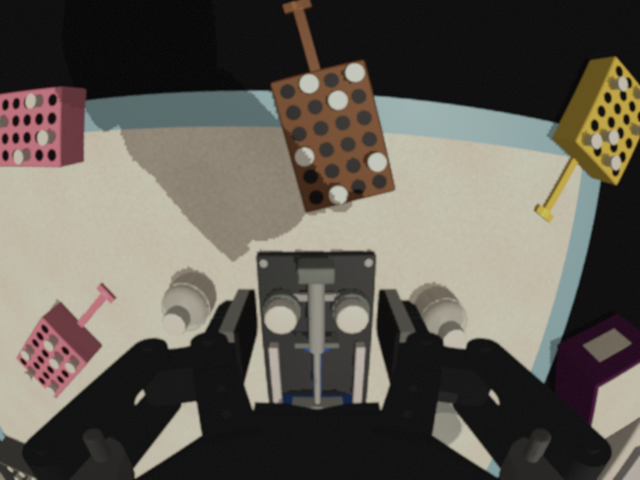

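Both caps are up again (crop (233,232) and (340,212)). The rack rests at the end stop, the bystanders haven't moved and the gripper is clear. Handing in.

```bash
python3 - <<'E'
from plant import ctrl
print(ctrl.close_job())
E
```

```text
the job is handed in; nothing more can be done
None
```

The blue rack is out at its end stop. I pressed both catch buttons together, one fingertip on each, and held them for about 2 s. I then lifted straight up, moved clear and handed the job in at about 6.3 s of the 32 s allowed.

- **Buttons:** Both were fully down, pressed with 30–41 N in total where 8 N is enough. The 41 N peak was brief; it was through the fingertips and well under the 120 N wrist limit. Both caps were back up afterwards.
- **Rack:** Before I released the buttons, two scene pictures about 0.7 s apart showed no movement (0.01 px), with the rack against the stop.
- **Surroundings:** The bottles and beaker beside the dock look unmoved, and the last wrist force reading was about zero. I did not recheck the carton or tip box closely, but the arm never went near them.
- **Disagreement:** The cameras' estimates of the button positions differed: top and wrist by about 2 mm, the scene camera by up to about 5 mm. I used the top and wrist values, and the wrist picture showed the fingertips on both caps.

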